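# Close a filter cassette with the pedal press

## Task

Two identical small pedal presses stand on the worktop; one has a filter cassette standing in its nest, the other is empty. Close the cassette: press that press's pedal all the way down to its stop, keep it there for about a second, then let it spring back up and move away. Do not press the pedal of the empty press.

Things in the scene. Friction and masses are not known exactly. Their poses are not given: they have to be found in the camera images.
- loaded_press: The press with a white cassette (40 mm across) in its nest under the lever. Grey base plate, fixed to the worktop. Origin: on the worktop below the nest's centre; z up, +x from nest to hinge, so the pedal pad is on the -x side. Base: x -125 to 95, y -50 to 50 mm; hinge axis along y at x 70, z 76 mm. The raised pad's front edge, 140 mm up, is its highest point.
- loaded_press_pad (a point): Centre of the top face of the loaded press's black rubber pedal pad (44 mm in x, 50 in y, 1 mm ribs) at the lever's front end; moves with the pedal. In the press's frame: raised x -86, z 132 mm, pad sloping 0.25 rad with its front edge up; on the stop x -95, z 92 mm, pad level. So 40 mm down and 9 mm forward. Axes fixed to the pad, z normal to it.
- loaded_press_pedal (a joint): Pedal angle of the loaded press (rad): 0 raised at rest, 0.25 down on its rigid stop. A spring lifts it back by itself: about 4 N down on the pad's centre starts it, about 9 N brings it to the stop.
- idle_press_pedal (a joint): Pedal angle of the empty press, the same in make (rad): 0 raised at rest, 0.25 fully down. It stands to the left or right of the loaded one, at least 230 mm from it centre to centre; leave it raised.

How it is judged:
On the way, in this order (a step that is already met when the one before it is completed fails the run):
1. the loaded press's pedal is down on its stop and is kept there (value of joint loaded_press_pedal above 0.215 rad), for 0.5 s.
2. the pedal has been let up again (value of joint loaded_press_pedal below 0.03 rad), for 0.2 s.
At the end, for the whole second after the job is handed in: The loaded press's pedal was held within 0.035 rad (6 mm at the pad) of its stop for at least half a second and is up again (under 0.03 rad); the empty press's pedal is up (under 0.03 rad) (value of joint each of loaded_press_pedal, idle_press_pedal below 0.03 rad); the robot touches nothing.
It fails at once if the empty press's pedal is pressed (more than 0.08 rad, 13 mm at the pad) (value of joint idle_press_pedal above 0.08 rad).
It also fails if it takes over 35 s, if anything falls off the work surface, if the arm or the gripper's body presses on something with over 40 N, if the wrist force passes 120 N, or if a joint passes its speed limit or range.

## Robot

A 7-joint arm with a two-finger parallel gripper is mounted at the origin on a cart in front of the work surface, level with it; the furniture and walls round the work are solid. World frame = base frame: x ahead of the robot, y to its left, z up, the work surface at z = 0. Lengths are in m, angles in rad, forces in N, time in s.
With the tool pointing down it reaches from about 0.425 to 0.975 m from the base axis. Payload 16.7 kg.
Tool frame: the origin (TCP) lies at the very end of the fingers, on their centre line; the grasp point (between the pads) lies 19 mm behind it; y points along the fingers, z is the direction in which the jaws open and shut, and the axes are right-handed (so a half turn about y gives the same grasp; the last joint's range is limited). The gripper opens to 85 mm and grips with 20 to 120 N. Pads are 22 mm wide; open, the fingers measure 114 mm over their backs; the gripper's body (76 mm by 85 mm) begins 54 mm behind the grasp point. The pads swing forward as they close: fully open they stand 13 mm farther back than shut.
Start: joints at [0.954, 0.426, 0.074, 1.606, -0.034, 1.111, -0.067], TCP at [0.304, -0.602, 0.231] pointing down, gripper open.
Joint ranges: [-2.85, 2.85], [-0.5, 2.14], [-1.23, 1.37], [0.21, 2.46], [-1.02, 4.16], [0.16, 2.05], [-2.73, 2.73]. Speed limits (rad/s): [1.89, 1.89, 2.39, 2.39, 3.01, 3.01, 3.01].

## Interface

Orientations are given as [roll, pitch, yaw] about the fixed x, y, z axes, in that order (R = Rz(yaw) Ry(pitch) Rx(roll)).
In Python, from cell import telemetry, grab_frame, arm gives the robot as it stands.
- The arm moves only by the tool jog_arm, never from a script. Its argument "targets" is a list of rows, each an object of numbers: "dx", "dy", "dz": the shift along the tool's x, y, z in mm; "spin": the turn about the tool's y in degrees; "gripper": the opening, from 0 (shut) to 1 (fully open). A call has 1 to 12 rows; each row shifts and turns the pose as measured when the row begins, along the tool's axes as they then stand; what a row does not reach is not made up. A row lasts 1/12 s, in which the tool goes at most 41.7 mm and 7.16 degrees, less where a joint would pass 70% of its speed; a pose out of reach is approached as far as the arm can. A call is refused whole if a number of a shift passes 41.7 or a number of a turn 7.16, either way. A call with a gripper value outside its range is refused whole. The fingers move at their own pace and stop on an object; "squeeze" is the grip in N (left out, the last holds). Time passes only in rows, so rows that do not move let the fingers close. It gives the time, the measured TCP pose, the force and the opening at its end, in the units of the state.
- telemetry.get_obs(): the state, without advancing time (a new reading comes with each control period).
- grab_frame(name): name is "side" or "top"; returns a dict with "image" (480x640x3 uint8, blue, green, red), "depth" (480x640 float32, m along the optical axis (not along the pixel's ray), 0 where there is no reading), "camera_matrix" (3x3 intrinsics, pixels), "world_from_camera" (4x4, takes a point from camera to world coordinates). Camera axes: x right, y down, z forward; pixel columns grow to the right and rows downward; lengths in m; the calibration is good to about 2 mm. A picture is of the moment at which its call begins.
- arm.close_job(): hands the job in, once; it reports no verdict.
The state is a dict: "time": time; "joint_pos": joint angles; "qd": joint speeds; "tau": joint torques, N m; "tool_pos": TCP position; "tool_rot": TCP orientation; "ft_force": force on the tool from outside, world axes, zero at the start; "ft_torque": the same for the moment, N m; "finger_gap": finger opening in m.
Only numpy, scipy, OpenCV 4.12 (cv2) and the standard library are available. Lean on these libraries where they do the work, as an engineer would, in place of code of your own. Each camera call takes 0.05 s, during which the arm holds its last target. There are 200 camera calls.

## Working session

There is one attempt and no reset: what is moved stays moved. The work goes in short steps, Python scripts to look and compute and a tool call to move; the robot and the scene stay as the last step left them, time stands still between calls to the robot, and variables do not carry over. Pictures are saved under pics/ and viewed, about 8 in all and at most 12, crops included, and the job is handed in when it is done.

Besides the shell and the picture viewer there is one more tool, called after ">>>" as name(argument=value, ...), one argument or row to a line, values as JSON. jog_arm: Moves the arm, as the interface text tells. Its arguments: {"type":"object","properties":{"targets":{"type":"array","items":{"type":"object","properties":{"dx":{"type":"number"},"dy":{"type":"number"},"dz":{"type":"number"},"spin":{"type":"number"},"gripper":{"type":"number"}}}},"squeeze":{"type":"number"}},"required":["targets"]}

```bash
mkdir -p pics; python3 - <<'E'
from cell import telemetry, grab_frame
import cv2,numpy as np
o=telemetry.get_obs()
print({k:np.round(o[k],3) for k in o})
for n in("top","side"):
    f=grab_frame(n);cv2.imwrite(f"pics/{n}0.png",f["image"]);np.savez(f"{n}0.npz",**f)
    print(n,f["camera_matrix"],f["world_from_camera"].round(3))
E
```

```text
{'time': np.float64(0.0), 'joint_pos': array([ 0.953,  0.427,  0.074,  1.607, -0.034,  1.111, -0.067]), 'qd': array([ 0.001, -0.   , -0.001,  0.001,  0.001, -0.001, -0.001]), 'tau': array([-1.0000e-03, -9.4982e+01,  3.7600e+00, -4.6351e+01,  1.9000e-02,
        1.0000e-02, -0.0000e+00]), 'tool_pos': array([ 0.304, -0.602,  0.231]), 'tool_rot': array([-1.572, -0.   , -2.674]), 'ft_force': array([0.429, 0.295, 0.461]), 'ft_torque': array([-0.073,  0.035, -0.013]), 'finger_gap': np.float64(0.086)}
top [[504.21799531   0.         316.41962025]
 [  0.         504.21799531 235.1408881 ]
 [  0.           0.           1.        ]] [[ 0.000e+00 -9.970e-01  7.600e-02  5.670e-01]
 [-1.000e+00 -1.000e-03 -6.000e-03 -4.300e-02]
 [ 6.000e-03 -7.600e-02 -9.970e-01  1.084e+00]
 [ 0.000e+00  0.000e+00  0.000e+00  1.000e+00]]
side [[534.10408389   0.         323.97123237]
 [  0.         534.10408389 236.84413841]
 [  0.           0.           1.        ]] [[-0.963 -0.179  0.202  0.417]
 [-0.27   0.613 -0.743  0.795]
 [ 0.009 -0.77  -0.638  0.831]
 [ 0.     0.     0.     1.   ]]
```

View pics/top0.png

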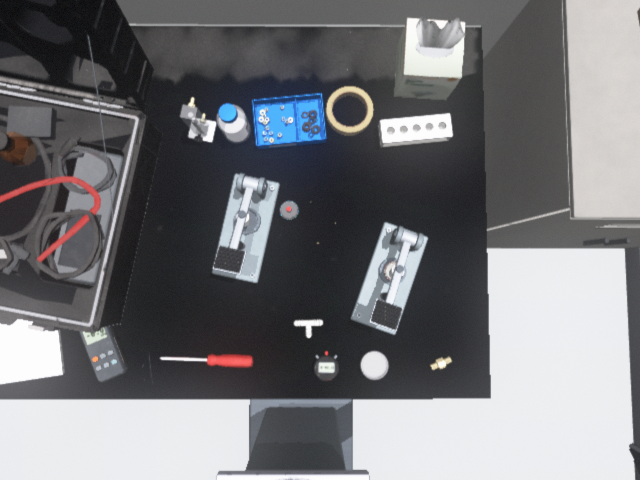

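View pics/side0.png

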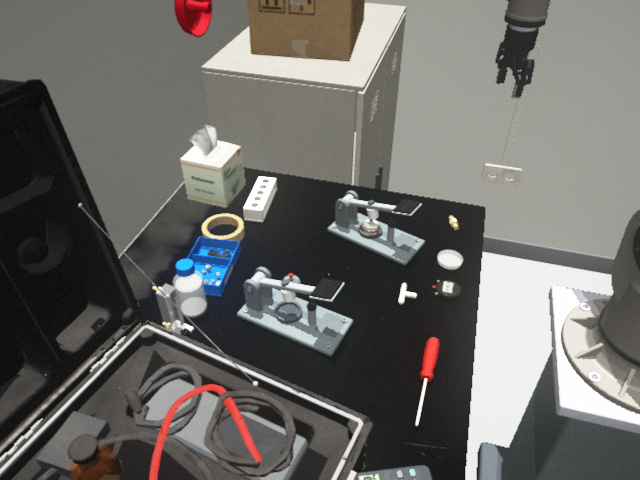

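The top view shows presses at about (240,225) and (390,280), with black pads at (229,260) and (386,316). The cassette needs a closer look, so I'll enlarge both nests.

```bash
python3 - <<'E'
import cv2,numpy as np
t=np.load("top0.npz");s=np.load("side0.npz")
c=lambda im,x,y:cv2.resize(im[y:y+100,x:x+133],(400,300),interpolation=cv2.INTER_CUBIC)
a=np.vstack([np.hstack([c(t["image"],180,175),c(t["image"],325,225)]),np.hstack([c(s["image"],230,255),c(s["image"],312,175)])])
cv2.imwrite("pics/crop.png",a)
# pad: dark pixels with depth height ~0.13
for n,d in(("top",t),("side",s)):
    K=d["camera_matrix"];T=d["world_from_camera"];Z=d["depth"]
    v,u=np.mgrid[:480,:640]
    P=np.stack([(u-K[0,2])/K[0,0]*Z,(v-K[1,2])/K[1,1]*Z,Z,0*Z+1],-1)@T.T
    m=((d["image"].max(2)<75)&(P[...,2]>.11)&(P[...,2]<.15)&(Z>0)&(P[...,0]>.3)&(P[...,0]<.8)&(abs(P[...,1])<.35)).astype(np.uint8)
    k,l,st,ce=cv2.connectedComponentsWithStats(m)
    for i in range(1,k):
        if st[i,4]>60:
            q=P[l==i][:,:3];r=cv2.minAreaRect((q[:,:2]*1000).astype(np.float32))
            print(n,st[i],ce[i].round(1),q.mean(0).round(4),q[:,2].min(),q[:,2].max(),r)
E
```

```text
top [104 153  37 156 451] [121.7 230.4] [0.6496 0.3215 0.1249] 0.11088482649331066 0.13578490582864977 ((651.209716796875, 321.23614501953125), (4.21505880355835, 302.4703369140625), 79.0653305053711)
top [105 184  22  87 156] [114.9 232.3] [0.645  0.3319 0.1313] 0.12642201756235505 0.13579549048070993 ((655.2882690429688, 330.1070556640625), (5.8370537757873535, 166.81407165527344), 79.13646697998047)
top [215 248  28  23 441] [228.7 259.2] [0.5942 0.116  0.1332] 0.12320510508942761 0.14213883263966065 ((594.3307495117188, 116.1563720703125), (46.220054626464844, 37.21634292602539), 77.9343490600586)
top [372 301  28  27 437] [385.7 314.4] [ 0.4911 -0.1789  0.133 ] 0.1243499358609792 0.1414331947170946 ((491.61651611328125, -179.05613708496094), (45.084625244140625, 37.060115814208984), 69.9150619506836)
side [393 199  27  15 246] [406.3 205.7] [ 0.4928 -0.1751  0.1314] 0.12181669120142957 0.13800059060137326 ((493.6920166015625, -177.16424560546875), (52.05989456176758, 44.686824798583984), 74.35450744628906)
side [310 278  32  21 419] [326.1 288. ] [0.595  0.121  0.1314] 0.12285401511509808 0.1392799496633319 ((596.0967407226562, 118.07054138183594), (52.38264846801758, 42.65849304199219), 78.52996063232422)
side [178 343  72  38 352] [212.7 360.9] [0.7324 0.3204 0.1176] 0.11002879874077465 0.1303888927745649 ((731.2186889648438, 320.7813720703125), (5.197900772094727, 139.9517364501953), 79.81172943115234)
side [247 374  53  28 257] [274.7 388.5] [0.6169 0.3426 0.1183] 0.11008841363502375 0.12705579808197454 ((620.34375, 342.24334716796875), (3.793125867843628, 92.4578857421875), 78.59161376953125)
side [272 378  44  20  62] [294.  387.9] [0.586  0.3395 0.1279] 0.12478969046129618 0.13215525304797704 ((587.3114624023438, 339.3428955078125), (4.380623817443848, 76.74533081054688), 79.37940979003906)
```

View pics/crop.png

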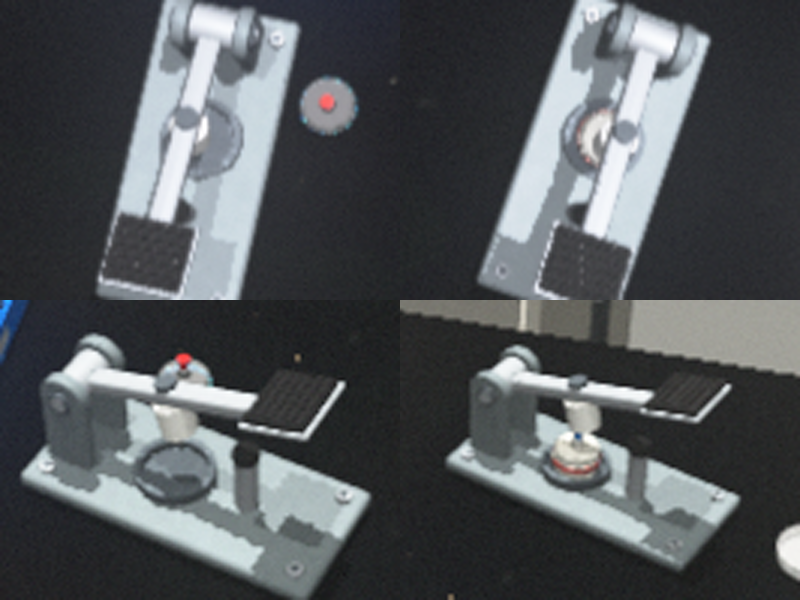

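The top crops show the cassette (white with a red ring) in the right-hand press. The left-hand nest is empty. Both views put the loaded pad at about (0.492, -0.177, 0.132), which matches the stated 132 mm height, with the press yawed about -20°. I'll close the gripper and go above the pad.

>>> jog_arm(
  targets=[
    {"dx": -15, "dz": -12, "gripper": 0},
    {"dx": -29, "dz": -24, "gripper": 0},
    {"dx": -29, "dz": -24, "gripper": 0},
    {"dx": -29, "dz": -24, "gripper": 0},
    {"dx": -29, "dz": -24, "gripper": 0},
    {"dx": -29, "dz": -24, "gripper": 0},
    {"dx": -29, "dz": -24, "gripper": 0},
    {"dx": -29, "dz": -24, "gripper": 0},
    {"dx": -29, "dz": -24, "gripper": 0},
    {"dx": -29, "dz": -24, "gripper": 0},
    {"dx": -29, "dz": -24, "gripper": 0},
    {"dx": -10, "dz": -8, "gripper": 0},
  ],
  squeeze=20,
)

```text
$.targets[0]: bad value
```

>>> jog_arm(
  targets=[
    {"dx": -15, "dy": 0, "dz": -12, "spin": 0, "gripper": 0},
    {"dx": -29, "dy": 0, "dz": -24, "spin": 0, "gripper": 0},
    {"dx": -29, "dy": 0, "dz": -24, "spin": 0, "gripper": 0},
    {"dx": -29, "dy": 0, "dz": -24, "spin": 0, "gripper": 0},
    {"dx": -29, "dy": 0, "dz": -24, "spin": 0, "gripper": 0},
    {"dx": -29, "dy": 0, "dz": -24, "spin": 0, "gripper": 0},
    {"dx": -29, "dy": 0, "dz": -24, "spin": 0, "gripper": 0},
    {"dx": -29, "dy": 0, "dz": -24, "spin": 0, "gripper": 0},
    {"dx": -29, "dy": 0, "dz": -24, "spin": 0, "gripper": 0},
    {"dx": -29, "dy": 0, "dz": -24, "spin": 0, "gripper": 0},
    {"dx": -29, "dy": 0, "dz": -24, "spin": 0, "gripper": 0},
    {"dx": -10, "dy": 0, "dz": -8, "spin": 0, "gripper": 0},
  ],
  squeeze=20,
)

```text
time: 1.1
tool_pos: [0.4695, -0.2144, 0.2261]
tool_rot: [-1.576, -0.005, -2.683]
ft_force: [-0.1, 0.8, 0.2]
finger_gap: 0.0003
```

>>> jog_arm(
  targets=[
    {"dx": -16, "dy": 0, "dz": -14, "spin": 0, "gripper": 0},
    {"dx": -12, "dy": 20, "dz": -10, "spin": 0, "gripper": 0},
    {"dx": -4, "dy": 20, "dz": -4, "spin": 0, "gripper": 0},
    {"dx": 0, "dy": 10, "dz": 0, "spin": 0, "gripper": 0},
    {"dx": 0, "dy": 0, "dz": 0, "spin": 0, "gripper": 0},
  ],
)

```text
time: 1.52
tool_pos: [0.4879, -0.1676, 0.1749]
tool_rot: [-1.576, -0.003, -2.674]
ft_force: [0.0, -0.7, 0.4]
finger_gap: -0.0
```

```bash
python3 - <<'E'
from cell import telemetry, grab_frame
import cv2,numpy as np
o=telemetry.get_obs();p=o["tool_pos"];print(p.round(4),o["tool_rot"].round(3),o["ft_force"].round(2))
fs=[]
for n in("side","top"):
    f=grab_frame(n);T=np.linalg.inv(f["world_from_camera"]);im=f["image"].copy()
    for w in(p,np.array([.486,-.175,.133])):
        q=f["camera_matrix"]@(T@np.r_[w,1])[:3];q=q[:2]/q[2];print(n,q.round(1))
    x,y=(q-[66,60]).astype(int)
    fs.append(cv2.resize(im[y:y+100,x:x+133],(400,300),interpolation=cv2.INTER_CUBIC))
cv2.imwrite("pics/above.png",np.hstack(fs))
E
```

```text
[ 0.4879 -0.1676  0.1749] [-1.576 -0.003 -2.674] [ 0.03 -0.66  0.35]
side [410.1 191.7]
side [409.4 205.6]
top [382.7 318. ]
top [383.6 317.1]
```

View pics/above.png

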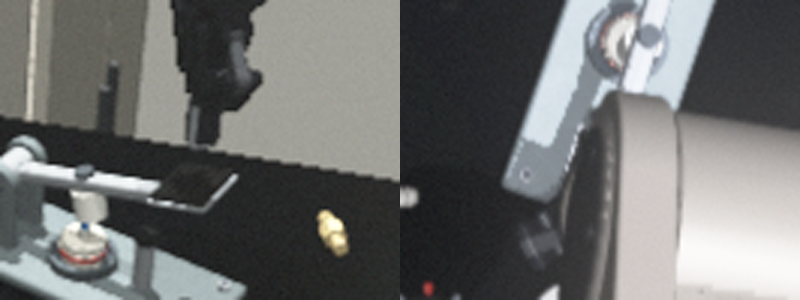

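The picture shows the closed fingers over the pad (tip projects to side pixel 410,192, pad at 409,206). I'll shift by the remaining 8 mm and go down to just above contact.

>>> jog_arm(
  targets=[
    {"dx": 5, "dy": 10, "dz": 6, "spin": 0, "gripper": 0},
    {"dx": 0, "dy": 15, "dz": 0, "spin": 0, "gripper": 0},
    {"dx": 0, "dy": 8, "dz": 0, "spin": 0, "gripper": 0},
    {"dx": 0, "dy": 5, "dz": 0, "spin": 0, "gripper": 0},
    {"dx": 0, "dy": 4, "dz": 0, "spin": 0, "gripper": 0},
  ],
)

```text
time: 2.03
tool_pos: [0.4872, -0.1821, 0.1359]
tool_rot: [-1.569, 0.001, -2.681]
ft_force: [0.7, -1.0, -0.4]
finger_gap: -0.0001
```

>>> jog_arm(
  targets=[
    {"dx": -1, "dy": 0, "dz": -4, "spin": 0, "gripper": 0},
    {"dx": 0, "dy": 8, "dz": 0, "spin": 0, "gripper": 0},
    {"dx": 0, "dy": 8, "dz": 0, "spin": 0, "gripper": 0},
    {"dx": 0, "dy": 8, "dz": 0, "spin": 0, "gripper": 0},
  ],
)

```text
time: 2.37
tool_pos: [0.487, -0.1786, 0.1132]
tool_rot: [-1.568, 0.003, -2.683]
ft_force: [-3.2, 0.7, 6.8]
finger_gap: -0.0001
```

Contact force is 6.8 N up at z 0.113, which fits a half-pressed pedal.

>>> jog_arm(
  targets=[
    {"dx": 0, "dy": 8, "dz": 0, "spin": 0, "gripper": 0},
    {"dx": 0, "dy": 7, "dz": 0, "spin": 0, "gripper": 0},
    {"dx": 0, "dy": 6, "dz": 0, "spin": 0, "gripper": 0},
    {"dx": 0, "dy": 4, "dz": 0, "spin": 0, "gripper": 0},
  ],
)

```text
time: 2.7
tool_pos: [0.4863, -0.1779, 0.089]
tool_rot: [-1.568, 0.002, -2.683]
ft_force: [-19.8, 4.8, 65.7]
finger_gap: -0.0002
```

It is on the stop (z 0.089, 66 N). I'll ease off slightly and hold.

>>> jog_arm(
  targets=[
    {"dx": 0, "dy": -1, "dz": 0, "spin": 0, "gripper": 0},
    {"dx": 0, "dy": 0, "dz": 0, "spin": 0, "gripper": 0},
    {"dx": 0, "dy": 0, "dz": 0, "spin": 0, "gripper": 0},
  ],
)

```text
time: 2.95
tool_pos: [0.4864, -0.1779, 0.0926]
tool_rot: [-1.566, 0.002, -2.683]
ft_force: [-4.0, -1.3, 9.2]
finger_gap: -0.0005
```

```bash
python3 - <<'E'
from cell import telemetry, grab_frame
import cv2
f=grab_frame("side");cv2.imwrite("pics/down.png",cv2.resize(f["image"][155:275,310:470],(640,480),interpolation=cv2.INTER_CUBIC))
o=telemetry.get_obs();print(o["time"],o["tool_pos"].round(4),o["ft_force"].round(1))
E
```

```text
3.0 [ 0.4864 -0.1779  0.0927] [-3.8  0.1  9.6]
```

View pics/down.png

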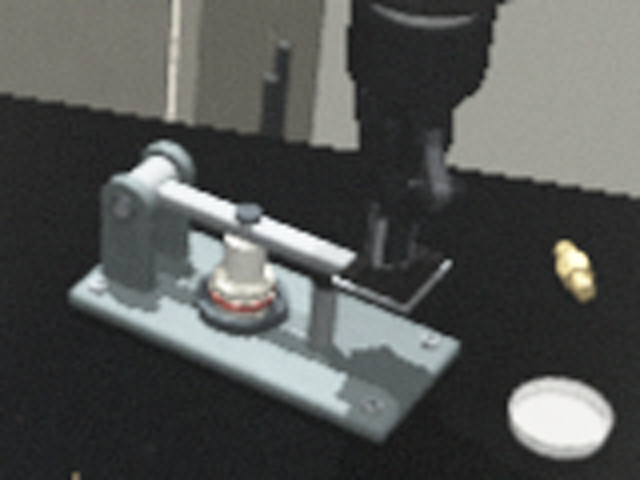

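The lever is on the stop post and the plunger on the cassette, but the force is only about 9 N. I'll press a little harder and hold for a full second.

>>> jog_arm(
  targets=[
    {"dx": 0, "dy": 2, "dz": 0, "spin": 0, "gripper": 0},
    {"dx": 0, "dy": 2, "dz": 0, "spin": 0, "gripper": 0},
    {"dx": 0, "dy": 1, "dz": 0, "spin": 0, "gripper": 0},
    {"dx": 0, "dy": 1, "dz": 0, "spin": 0, "gripper": 0},
    {"dx": 0, "dy": 1, "dz": 0, "spin": 0, "gripper": 0},
    {"dx": 0, "dy": 1, "dz": 0, "spin": 0, "gripper": 0},
    {"dx": 0, "dy": 1, "dz": 0, "spin": 0, "gripper": 0},
    {"dx": 0, "dy": 1, "dz": 0, "spin": 0, "gripper": 0},
    {"dx": 0, "dy": 1, "dz": 0, "spin": 0, "gripper": 0},
    {"dx": 0, "dy": 1, "dz": 0, "spin": 0, "gripper": 0},
    {"dx": 0, "dy": 1, "dz": 0, "spin": 0, "gripper": 0},
    {"dx": 0, "dy": 1, "dz": 0, "spin": 0, "gripper": 0},
  ],
)

```text
time: 4.0
tool_pos: [0.4862, -0.1778, 0.0907]
tool_rot: [-1.56, 0.002, -2.683]
ft_force: [-6.9, 1.2, 18.4]
finger_gap: 0.0003
```

It held about a second on the stop with 18 N. Now I'll release gently and move up.

>>> jog_arm(
  targets=[
    {"dx": 0, "dy": -5, "dz": 0, "spin": 0, "gripper": 0},
    {"dx": 0, "dy": -8, "dz": 0, "spin": 0, "gripper": 0},
    {"dx": 0, "dy": -10, "dz": 0, "spin": 0, "gripper": 0},
    {"dx": 0, "dy": -12, "dz": 0, "spin": 0, "gripper": 0},
    {"dx": 0, "dy": -15, "dz": 0, "spin": 0, "gripper": 0},
    {"dx": 0, "dy": -20, "dz": 0, "spin": 0, "gripper": 0},
    {"dx": 0, "dy": -25, "dz": 0, "spin": 0, "gripper": 0},
    {"dx": 0, "dy": -25, "dz": 0, "spin": 0, "gripper": 0},
    {"dx": 0, "dy": -15, "dz": 0, "spin": 0, "gripper": 0},
    {"dx": 0, "dy": 0, "dz": 0, "spin": 0, "gripper": 0},
  ],
)

```text
time: 4.83
tool_pos: [0.4891, -0.1758, 0.2378]
tool_rot: [-1.551, 0.012, -2.681]
ft_force: [0.0, -0.7, -0.0]
finger_gap: -0.0
```

>>> jog_arm(
  targets=[
    {"dx": 15, "dy": 0, "dz": 12, "spin": 0, "gripper": 0},
    {"dx": 25, "dy": 0, "dz": 20, "spin": 0, "gripper": 0},
    {"dx": 25, "dy": 0, "dz": 20, "spin": 0, "gripper": 0},
    {"dx": 25, "dy": 0, "dz": 20, "spin": 0, "gripper": 0},
    {"dx": 25, "dy": 0, "dz": 20, "spin": 0, "gripper": 0},
    {"dx": 25, "dy": 0, "dz": 20, "spin": 0, "gripper": 0},
    {"dx": 12, "dy": 0, "dz": 10, "spin": 0, "gripper": 0},
    {"dx": 0, "dy": 0, "dz": 0, "spin": 0, "gripper": 0},
    {"dx": 0, "dy": 0, "dz": 0, "spin": 0, "gripper": 0},
    {"dx": 0, "dy": 0, "dz": 0, "spin": 0, "gripper": 0},
  ],
)

```text
time: 5.67
tool_pos: [0.4044, -0.3566, 0.2374]
tool_rot: [-1.55, 0.015, -2.675]
ft_force: [0.4, 0.1, -0.6]
finger_gap: 0.0004
```

```bash
python3 - <<'E'
from cell import telemetry, grab_frame
import cv2
f=grab_frame("side");cv2.imwrite("pics/end.png",f["image"])
o=telemetry.get_obs();print(o["time"],o["tool_pos"].round(4),o["ft_force"].round(1),abs(o["qd"]).max())
E
```

```text
5.7167 [ 0.4046 -0.3562  0.2374] [ 0.7 -0.5  0.1] 0.009072467355254913
```

View pics/end.png

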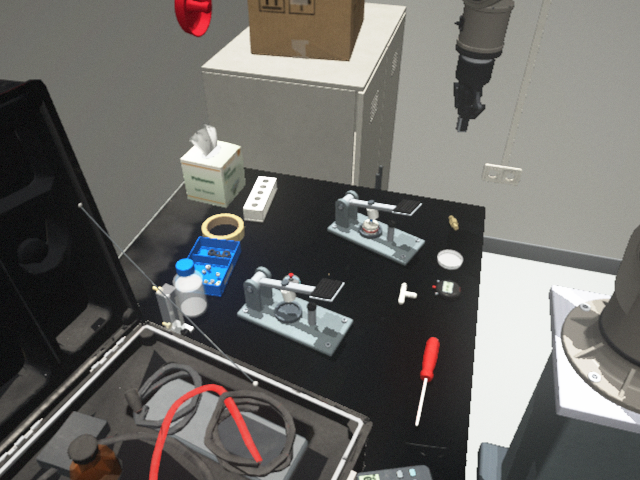

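Both pedals are up, with the pads at (407,206) and (326,288) as at the start. The arm is clear of everything, so I'll hand in.

```bash
python3 -c "
from cell import arm
print(arm.close_job())"
```

```text
the job is handed in; nothing more can be done
None
```

I pressed the loaded press's pedal down to its stop, held it there for about a second, let it spring back up, and handed the job in at about 5.7 s. The loaded press was the right-hand one. I pressed with the closed fingers and never touched the empty press.

- **At the stop:** the fingertips reached z 0.089–0.091 m against the stated stop height of 0.092 m. The wrist force briefly reached 66 N as the pedal met the stop. It dropped to about 9 N when I eased off, so I pressed a little harder for the one-second hold, which ended at 18 N.
- **After release:** the last side picture shows both pads where they were at the start. The arm is clear of everything, with the wrist force near zero.

No check failed. I could not read the pedal angles directly, so they are inferred from fingertip height, force and the pictures.

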